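# Hang a cup shelf on its slotted stand and press it home

## Robot

A 6-joint arm with a two-finger parallel gripper is mounted at the origin on the work surface. World frame = base frame: x ahead of the robot, y to its left, z up, the work surface at z = 0. Lengths are in m, angles in rad, forces in N, time in s.
With the tool pointing down it reaches from about 0.25 to 0.725 m from the base axis. Payload 4 kg.
Tool frame: the origin (TCP) lies midway between the tips of the shut fingers; the grasp point (between the pads) lies 19 mm behind it (tcp_to_grasp is the distance from the TCP to the grasp point, in m); x points along the fingers, y is the direction in which the jaws open and shut, and the axes are right-handed (so a half turn about x gives the same grasp; the last joint's range is limited). The gripper opens to 85 mm and grips with 20 to 120 N. Pads are 22 mm wide; open, the fingers measure 114 mm over their backs; the gripper's body (76 mm by 85 mm) begins 54 mm behind the grasp point. The pads swing forward as they close: fully open they stand 13 mm farther back than shut.
Start: joints at [1.14, 0.241, 0.005, 1.335, 0, 1.571], TCP at [0.209, 0.454, 0.231] pointing down, gripper open.
Joint ranges: [-2.72, 2.72], [-1.05, 1.87], [-1.09, 1.28], [-1.99, 2.15], [-1.42, 1.44], [-3.14, 3.14]. Speed limits (rad/s): [2.79, 2.79, 3.14, 3.14, 3.14, 3.14].

## Interface

Orientations are given as a unit quaternion [x, y, z, w].
In Python, from workcell import sense, snapshot, job_done, find_in, tcp_to_grasp gives the robot as it stands. The module is installed in compiled form; this text tells all that it offers.
- The arm moves only by the shell command python3 -m creep 'ROWS' [FORCE]. ROWS is JSON, a list of rows, each an object with "jaw": the opening, from 0 (shut) to 1 (fully open); "dp": the shift along the tool's x, y, z in mm, a list of three; "turn": the turn about the tool's x in rad. A call has 1 to 8 rows; each row shifts and turns the pose as measured when the row begins, along the tool's axes as they then stand; what a row does not reach is not made up. A row lasts 1/10 s, in which the tool goes at most 50 mm and 8.59 degrees, less where a joint would pass 70% of its speed; a pose out of reach is approached as far as the arm can. A call with a gripper value outside its range is refused whole. The fingers move at their own pace and stop on an object; FORCE is the grip in N (left out, the last holds). Time passes only in rows, so rows that do not move let the fingers close. It gives the time, the measured TCP pose, the force and the opening at its end, in the units of the state.
- sense(): the state, without advancing time (a new reading comes with each control period).
- snapshot(name): name is "scene" or "top" or "wrist"; returns a dict with "image" (420x560x3 uint8, red, green, blue), "camera_matrix" (3x3 intrinsics, pixels), "xyz" and "orientation" of the camera in the world. Camera axes: x right, y down, z forward; pixel columns grow to the right and rows downward; lengths in m; the calibration is good to about 2 mm. A picture is of the moment at which its call begins. There is no depth.
- job_done(): hands the job in, once; it reports no verdict.
Trained networks look in a picture, given as the dict that the camera call returned (one of the last four; its "shot" number tells which), for a name from the list of things; names that differ only in an ending like _2 or _b are one class to them, and where a whole thing is asked for, a point or a joint stands for the part that bears it (a point fixed in the world has none). Each returns a list of dicts, best first, with "conf" (0 to 1); they miss things now and then, are a little off and sometimes report something else, mostly with a low value. They report only what shows in the picture. A call takes as long as a camera call.
- find_in(picture, name): "bbox" ([left, top, right, bottom] in pixels, round what is visible of it).
The state is a dict: "time_s": time; "q": joint angles; "joint_velocities": joint speeds; "joint_efforts": joint torques, N m; "tool_pos": TCP position; "tcp_rot": TCP orientation; "contact_force": force on the tool from outside, world axes, zero at the start; "moment": the same for the moment, N m; "gripper_width": opening from 0.0 (shut) to 1.0 (fully open).
Only numpy, scipy, OpenCV 4.12 (cv2) and the standard library are available. Lean on these libraries where they do the work, as an engineer would, in place of code of your own. Each camera call takes 0.05 s, during which the arm holds its last target. There are 200 camera calls.

## Task

Take the blue cup shelf by its black handle, hook its two steel tabs into the two slots of the grey slotted plate on the white stand, then push it gently down until both orange catches behind the plate have swung fully over the tabs. Go by feel, since the plate may be clamped some millimetres higher or lower than usual: never lean on it hard (30 N at most), let go of the shelf when it is home, and leave the cups, trays, jar and spatula where they are.

Things in the scene. Friction and masses are not known exactly. Their poses are not given: they have to be found in the camera images.
- bracket: Loose blue metal cup shelf (all sizes in mm), 110 wide, 143 tall, 0.25 to 0.45 kg, standing upright on the table. Origin: middle of the lower edge of its back face; x out of the back, the way the tabs point; z up. Tray: x -96 to 0, z 0 to 5, rim to 14. Back plate 6 thick (x -6 to 0), to z 60, its middle 44 mm to z 92. When hooked on, its back face lies against the plate's front and its axes are those of the stand.
- handle (a point): Centre of the black handle fin on the shelf's top, at x 10, y 0, z 121 of the shelf, same axes. The fin is upright, 50 long (x), 14 thick (y), 45 tall (z 98 to 143); grasp it from above across its 14 mm. Below it is a flange 44 wide, z 92 to 98.
- tab_left (a point): Left steel tab of the shelf (y +40): this point is the middle of its cross pin (8 diameter, along y), at x 22, z 40 of the shelf. The neck is 10 wide, z 36 to 44, x 0 to 22; below it a down-turned lip, 11 wide, x 7 to 12, z 22 to 36, goes behind the plate.
- tab_right (a point): The same for the right tab (y -40).
- stand: White base 160 x 194 x 10, fixed, with two aluminium posts (180 tall, y 77 to 92 on either side) holding the grey upright plate: 150 wide, 5 thick (x 0 to 5), z 60 to 167 nominal. Origin at table level below the middle of the plate's front; x points through the plate, front to back; z up. The shelf comes from the front. Shelf fully home: its origin at x 0, y 0, z 79 nominal.
- slot_left (a point): Nominal middle of the floor of the left slot, in the plate's front face: x 0, y +40, z 115 of the stand, same axes. The slot is upright, 16 wide, 42 tall. The plate (with its catches) is clamped by hand and really stands up to 8 mm higher or lower than nominal; this is not measured. Enter with the shelf's origin about 24 mm above its home height (10 mm room up and down, 2.5 mm sideways).
- slot_right (a point): The same for the right slot (y -40). Lowered from entry, the tabs' pins meet the catches about 9 mm above home; then both together resist with about 9 N plus friction down to a hard stop, the neck on the slot floor: home. Slot plate and stand must never be loaded by more than 30 N.
- catch_left (a joint): Angle (rad) of the orange catch behind the left slot, an L-shaped lever pivoted 36 mm behind the plate's front. 0 open; about 0.6 with the shelf fully home, its upper arm then leaning over the tab's pin; over 0.5 is locked. It turns when the pin pushes its lower arm down (4 to 5 N) and stays where it is left; the shelf's weight alone does not turn it.
- catch_right (a joint): The same for the catch behind the right slot.
- stick_cup: Clear cup, 80 across, 85 tall, with wooden sticks standing in it to about 140. Bystander; origin under its centre.
- blush_cup: Pink cup with white lid, 70 across, 62 tall. Bystander; origin under its centre.
- boat_red: White weighing tray 78 x 70 x 18 with dark red pigment. Bystander; origin under its centre.
- boat_orange: White weighing tray 78 x 70 x 18 with orange pigment. Bystander; origin under its centre.
- boat_black: White weighing tray 78 x 70 x 18 with black pigment. Bystander; origin under its centre.
- jar: Amber glass jar, 52 across, 60 tall. Bystander; origin under its centre.
- spatula: Spatula lying flat. Bystander; x along it towards the blade.

How it is judged:
On the way, in this order (a step that is already met when the one before it is completed fails the run):
1. both tabs are through their slots, with the catches still open (x of bracket in the frame of stand between -0.005 and 0.006 m and y of bracket in the frame of stand between -0.006 and 0.006 m and angle between bracket's own z axis and vertical below 0.12 rad and z of bracket in the frame of stand between 0.07 and 0.125 m and value of joint each of catch_left, catch_right below 0.3 rad), for 0.05 s.
2. the shelf is pushed down so that both catches have locked over the tabs (x of bracket in the frame of stand between -0.005 and 0.006 m and y of bracket in the frame of stand between -0.006 and 0.006 m and angle between bracket's own z axis and vertical below 0.12 rad and z of bracket in the frame of stand between 0.066 and 0.092 m and value of joint each of catch_left, catch_right above 0.5 rad), for 0.2 s.
At the end, for the whole second after the job is handed in: The shelf hangs still on the stand, upright within 0.12 rad, its back face within 5 mm of the plate's front and within 6 mm of centred, its origin 66 to 92 mm above the table, both catches turned beyond 0.5 rad, and the robot has let go (all of step 2 and linear speed of bracket below 0.02 m/s); the robot touches nothing.
It fails at once if the stand, its plate or catches are loaded with more than 30 N by the shelf or the robot (contact force between any of bracket, the arm, the fingers and stand above 30 N).
It fails at once if a cup, tray, jar or the spatula is moved more than 30 mm (distance of any of stick_cup, blush_cup, boat_red, boat_orange, boat_black, jar, spatula from where it was at the start of the episode above 0.03 m).
It also fails if it takes over 67 s, if anything falls off the work surface, if the arm or the gripper's body presses on something with over 40 N, if the wrist force passes 120 N, or if a joint passes its speed limit or range.

## Working session

There is one attempt and no reset: what is moved stays moved. The work goes in short steps, Python scripts to look and compute and a shell command to move; the robot and the scene stay as the last step left them, time stands still between calls to the robot, and variables do not carry over. Pictures are saved under pics/ and viewed, about 8 in all and at most 12, crops included, and the job is handed in when it is done.

```bash
mkdir -p pics
cat > h.py <<'E'
import numpy as np,cv2,json
from scipy.spatial.transform import Rotation as R
from workcell import sense,snapshot,find_in,job_done,tcp_to_grasp
def save(p,n): cv2.imwrite('pics/'+n+'.png',cv2.cvtColor(p['image'],cv2.COLOR_RGB2BGR))
def proj(p,X):
    X=np.atleast_2d(X); c=R.from_quat(p['orientation']).inv().apply(X-np.array(p['xyz']))
    u=c@np.array(p['camera_matrix']).T; return u[:,:2]/u[:,2:]
def ray(p,uv,z):
    d=R.from_quat(p['orientation']).apply(np.linalg.inv(p['camera_matrix'])@[uv[0],uv[1],1]); o=np.array(p['xyz'])
    return o+d*(z-o[2])/d[2]
E
python3 - <<'E'
from h import *
ims=[]
for n in ['scene','top']:
    p=snapshot(n); save(p,n+'0'); np.save(n+'0.npy',p,allow_pickle=True)
    print(n,p['xyz'],p['orientation'],p['camera_matrix'])
    for o in ['bracket','handle','stand','tab_left','catch_left','slot_left','stick_cup','blush_cup','boat_red','jar','spatula']:
        try: print(o,[(np.round(d['bbox']).tolist(),round(d['conf'],2)) for d in find_in(p,o)][:3])
        except Exception as e: print(o,e)
s=sense();print(s, tcp_to_grasp)
E
```

```text
scene [ 1.16521913 -0.20309766  0.9996664 ] [ 0.75082526  0.58188922 -0.18669822 -0.25061952] [[388.10072397   0.         276.25546584]
 [  0.         388.10072397 206.42977502]
 [  0.           0.           1.        ]]
bracket [([230.0, 186.0, 278.0, 252.0], 0.89)]
handle [([232.0, 188.0, 278.0, 255.0], 0.85), ([329.0, 175.0, 406.0, 232.0], 0.56)]
stand [([329.0, 174.0, 406.0, 226.0], 0.77)]
tab_left [([230.0, 183.0, 279.0, 254.0], 0.65)]
catch_left []
slot_left [([334.0, 174.0, 406.0, 232.0], 0.96)]
stick_cup [([338.0, 247.0, 364.0, 289.0], 0.97)]
blush_cup [([332.0, 173.0, 406.0, 232.0], 0.74), ([345.0, 135.0, 370.0, 160.0], 0.73)]
boat_red [([200.0, 273.0, 240.0, 308.0], 0.89)]
jar [([155.0, 187.0, 175.0, 210.0], 0.59)]
spatula [([136.0, 224.0, 198.0, 296.0], 0.7), ([197.0, 272.0, 239.0, 310.0], 0.59)]
top [ 0.30158262 -0.06289641  1.1028401 ] [-0.69312211  0.71404362 -0.05495439  0.08187475] [[428.72507845   0.         284.33185337]
 [  0.         428.72507845 209.55195678]
 [  0.           0.           1.        ]]
bracket [([293.0, 181.0, 335.0, 226.0], 0.64)]
handle [([291.0
[... 511 characters left out ...]
 450.0, 241.0], 0.63)]
{'time_s': 1.2, 'q': array([1.13999502e+00, 2.40566337e-01, 4.99978079e-03, 1.33519167e+00,
       2.14440712e-06, 1.57082104e+00]), 'joint_velocities': array([-0.00079132,  0.00082517,  0.00091637,  0.00060904,  0.00119324,
        0.00015947]), 'joint_efforts': array([-1.00722395e-03, -3.72222555e+01,  2.52692914e+01,  1.25099992e-03,
        2.11197112e-04, -8.30278054e-06]), 'tool_pos': array([0.2088002 , 0.45431876, 0.23132321]), 'tcp_rot': array([ 0.15115804,  0.69076213, -0.1511314 ,  0.69076641]), 'contact_force': array([-0.26769611, -0.28736002, -0.92478205]), 'moment': array([ 0.00066389, -0.03811655, -0.00081921]), 'gripper_width': 0.9981357681894322} 0.0187
```

View pics/scene0.png

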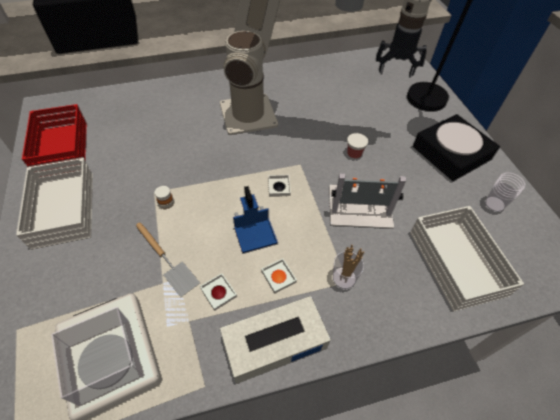

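View pics/top0.png

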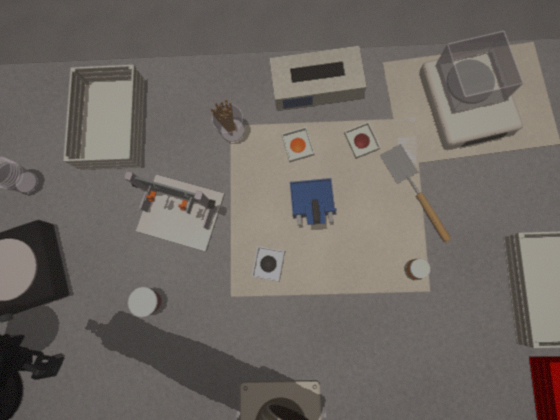

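Run:
```python
import cv2,numpy as np
t=cv2.imread('pics/top0.png');s=cv2.imread('pics/scene0.png')
def c(i,x,y):
    o=cv2.resize(i[y:y+75,x:x+100],(400,300),interpolation=cv2.INTER_CUBIC)
    o=cv2.convertScaleAbs(o,alpha=1.5,beta=10)
    for k in range(0,100,10): cv2.putText(o,str(x+k),(4*k,8),0,.3,(0,255,255),1);cv2.line(o,(4*k,10),(4*k,14),(0,255,255),1)
    for k in range(5,75,10): cv2.putText(o,str(y+k),(0,4*k+3),0,.3,(0,255,255),1);cv2.line(o,(20,4*k),(24,4*k),(0,255,255),1)
    return o
cv2.imwrite('pics/crops.png',np.vstack([np.hstack([c(t,265,165),c(t,127,170)]),np.hstack([c(s,208,182),c(s,318,165)])]))
```

```text
(no output)
```

View pics/crops.png

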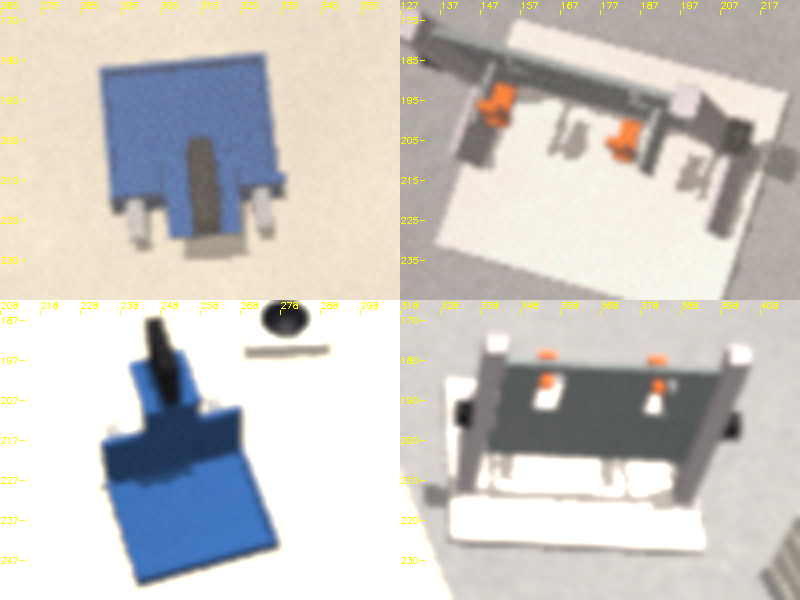

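```bash
cat > fit.py <<'E'
from h import *
from scipy.optimize import least_squares
def fit(obs,x0,ex=0):
    # obs: list (pic, body pt, uv, [zshift flag]); pose x,y,yaw (+dz plate)
    def f(v,full=False):
        r=[]
        for o in obs:
            b=np.array(o[1],float)
            if len(o)>3: b[2]+=v[3]
            X=R.from_euler('z',v[2]).apply(b)+[v[0],v[1],0]
            r.append(proj(o[0],X)[0]-o[2])
        return np.array(r) if full else np.ravel(r)
    s=least_squares(f,x0,loss='soft_l1'); return s.x,f(s.x,True)
E
python3 - <<'E'
from fit import *
t=np.load('top0.npy',allow_pickle=True).item();s=np.load('scene0.npy',allow_pickle=True).item()
T=lambda u,v,x,y:(np.array([x+u/4,y+v/4]))
m=lambda *a:np.array(a)/1000
B=[(t,m(-96,-55,14),T(100,68,265,165)),(t,m(-96,55,14),T(265,54,265,165)),(t,m(-15,0,143),T(202,137,265,165)),(t,m(35,0,143),T(205,234,265,165)),
(t,m(26,-40,44),T(140,248,265,165)),(t,m(26,40,44),T(265,236,265,165)),
(s,m(35,0,143),T(154,18,208,182)),(s,m(-96,55,0),T(138,286,208,182)),(s,m(-96,-55,0),T(278,247,208,182)),(s,m(-3,55,60),T(102,140,208,182)),(s,m(-3,-55,60),T(241,107,208,182))]
v,r=fit(B,[.33,-.13,3.14]);print(v.round(4));print(r.round(1).tolist())
S=[(s,m(0,40,115),T(145,109,318,165),1),(s,m(0,-40,115),T(253,113,318,165),1),
(s,m(0,75,60),T(90,155,318,165),1),(s,m(0,-75,60),T(288,160,318,165),1),(s,m(0,-75,167),T(325,72,318,165),1),(s,m(0,75,167),T(103,62,318,165),1),
(t,m(0,75,167),T(280,98,127,170),1),(t,m(0,-75,167),T(40,37,127,170),1)]
v,r=fit(S,[.36,.15,3.0,0]);print(v.round(4));print(r.round(1).tolist())
for p,n in((t,'t'),(s,'s')):
  for b in [(-80,97,0),(-80,-97,0),(0,84,180),(0,-84,180),(80,-97,10)]:
    print(n,b,proj(p,R.from_euler('z',v[2]).apply(m(*b))+[v[0],v[1],0]).round(1))
E
```

```text
[ 0.4959 -0.0987  3.1956]
[[-0.8, 0.1], [-0.2, -0.1], [-1.1, 0.6], [0.2, -2.2], [-1.2, -1.3], [-0.4, -1.0], [-1.3, -1.5], [-1.3, -0.2], [-0.6, -0.1], [-1.5, -0.2], [-0.6, -0.9]]
[ 0.5503  0.2451  2.8531 -0.0067]
[[-0.5, 0.4], [-0.2, 0.3], [-1.3, -0.2], [-1.6, 0.1], [-1.6, -0.4], [0.8, 0.4], [-1.9, 0.0], [-3.4, -0.6]]
t (-80, 97, 0) [[226.4 181.9]]
t (-80, -97, 0) [[158.3 164.6]]
t (0, 84, 180) [[196.7 193.5]]
t (0, -84, 180) [[126.5 175.4]]
t (80, -97, 10) [[138.  220.3]]
s (-80, 97, 0) [[331.2 234.8]]
s (-80, -97, 0) [[395.1 237. ]]
s (0, 84, 180) [[342.4 176.2]]
s (0, -84, 180) [[402.8 178.1]]
s (80, -97, 10) [[388.6 193.6]]
```

```bash
cat > go.py <<'E'
from h import *
import sys
# target TCP x y z, and desired heading (yaw) of jaw axis (tool y) mod pi
def plan(x,y,z,yaw):
    s=sense(); r=R.from_quat(s['tcp_rot']); d=r.inv().apply(np.array([x,y,z])-s['tool_pos'])*1000
    M=r.as_matrix(); cur=np.arctan2(M[1,1],M[0,1])
    dy=(yaw-cur+np.pi/2)%np.pi-np.pi/2
    print('dp',d.round(1),'turn',round(-dy if M[2,0]<0 else dy,4),'tilt x',M[:,0].round(4),'q6',s['q'][5].round(2),'pos',s['tool_pos'].round(4),'F',s['contact_force'].round(2),'w',round(s['gripper_width'],3),'t',s['time_s'])
if __name__=='__main__': plan(*[eval(a) for a in sys.argv[1:5]])
E
python3 - <<'E'
from go import *
t=np.load('top0.npy',allow_pickle=True).item()
print('cup',ray(t,(231,130),.0)); print('cupbb', ray(t,((210+247)/2,(100+142)/2),.07), 'blush',ray(t,(145,303),.06))
print('M',R.from_quat(sense()['tcp_rot']).as_matrix().round(3))
b=np.array([.4959,-.0987,0])+R.from_euler('z',3.1956).apply([.010,0,0]);print(b)
plan(b[0],b[1],.23,3.1956+np.pi/2)
plan(b[0],b[1],.23,2.853+np.pi/2)
E
```

```text
cup [0.74549155 0.11678058 0.        ]
cupbb [0.74210811 0.11180585 0.07      ] blush [0.28885563 0.31620029 0.06      ]
M [[ 0.     0.418  0.909]
 [ 0.     0.909 -0.418]
 [-1.     0.    -0.   ]]
[ 0.48591458 -0.09923981  0.        ]
dp [   1.3 -387.2  483. ] turn -0.4848 tilt x [ 0.  0. -1.] q6 1.57 pos [0.2088 0.4543 0.2313] F [-0.27 -0.29 -0.92] w 0.998 t 1.2
dp [   1.3 -387.2  483. ] turn -0.1422 tilt x [ 0.  0. -1.] q6 1.57 pos [0.2088 0.4543 0.2313] F [-0.27 -0.29 -0.92] w 0.998 t 1.2
```

```bash
python3 -m creep '[{"jaw":1,"dp":[0,-30,38],"turn":0},{"jaw":1,"dp":[0,-30,38],"turn":0},{"jaw":1,"dp":[0,-30,38],"turn":0},{"jaw":1,"dp":[0,-30,38],"turn":0},{"jaw":1,"dp":[0,-30,38],"turn":0},{"jaw":1,"dp":[0,-30,38],"turn":0},{"jaw":1,"dp":[0,-30,38],"turn":0},{"jaw":1,"dp":[0,-30,38],"turn":0}]'; python3 go.py .486 -.099 .23 3.1956+np.pi/2
```

```text
time_s: 2.0
tool_pos: [0.3905, 0.1052, 0.231]
tcp_rot: [0.148, 0.69, -0.144, 0.693]
contact_force: [0.9, 1.7, 0.7]
gripper_width: 1.002
dp [   0.6 -148.4  169.8] turn -0.4691 tilt x [ 0.0052  0.0043 -1.    ] q6 0.68 pos [0.3905 0.1052 0.231 ] F [0.89 1.71 0.68] w 1.002 t 2.0
```

```bash
python3 -m creep '[{"jaw":1,"dp":[0,-30,34],"turn":0},{"jaw":1,"dp":[0,-30,34],"turn":0},{"jaw":1,"dp":[0,-30,34],"turn":0},{"jaw":1,"dp":[0,-30,34],"turn":0},{"jaw":1,"dp":[0,0,0],"turn":-0.15},{"jaw":1,"dp":[0,0,0],"turn":-0.15},{"jaw":1,"dp":[0,0,0],"turn":-0.15},{"jaw":1,"dp":[0,0,0],"turn":0}]'; python3 go.py .486 -.099 .23 3.1956+np.pi/2
```

```text
time_s: 2.8
tool_pos: [0.4715, -0.0755, 0.2312]
tcp_rot: [-0.011, 0.703, 0.013, 0.711]
contact_force: [0.1, 0.1, -0.1]
gripper_width: 0.999
dp [  1.3 -23.9  13.7] turn -0.0202 tilt x [ 0.0102  0.0034 -0.9999] q6 -0.2 pos [ 0.4715 -0.0755  0.2312] F [ 0.08  0.13 -0.1 ] w 0.999 t 2.8
```

```bash
python3 -m creep '[{"jaw":1,"dp":[0,-24,14],"turn":-0.02},{"jaw":1,"dp":[0,0,0],"turn":0}]'; python3 go.py .486 -.099 .23 3.1956+np.pi/2
python3 - <<'E'
from fit import *
p=snapshot('wrist');save(p,'w1');np.save('w1.npy',p,allow_pickle=True);print(p['xyz'],R.from_quat(p['orientation']).as_matrix().round(2).tolist())
v=[.4959,-.0987,3.1956]
for b in [(-15,-7,143),(-15,7,143),(35,-7,143),(35,7,143),(26,40,44),(26,-40,44),(-96,55,14),(-96,-55,14)]:
  print(b,proj(p,R.from_euler('z',v[2]).apply(np.array(b)/1000)+[v[0],v[1],0]).round(1))
E
```

```text
time_s: 3.0
tool_pos: [0.4866, -0.0991, 0.2315]
tcp_rot: [-0.016, 0.703, 0.019, 0.711]
contact_force: [-0.1, 0.4, 0.5]
gripper_width: 1.004
dp [ 1.5  0.2 -0.6] turn -0.0047 tilt x [ 0.0107  0.0035 -0.9999] q6 -0.25 pos [ 0.4866 -0.0991  0.2315] F [-0.08  0.45  0.51] w 1.004 t 3.0
[ 0.40439198 -0.10299409  0.37262477] [[-0.05, 0.94, 0.32], [1.0, 0.05, 0.02], [0.0, 0.32, -0.95]]
(-15, -7, 143) [[289.3 248.5]]
(-15, 7, 143) [[268.7 248.6]]
(35, -7, 143) [[289.5 176.9]]
(35, 7, 143) [[267.5 177.1]]
(26, 40, 44) [[234.2 160.5]]
(26, -40, 44) [[323.2 160. ]]
(-96, 55, 14) [[228.6 266.6]]
(-96, -55, 14) [[330.2 266. ]]
```

View pics/w1.png

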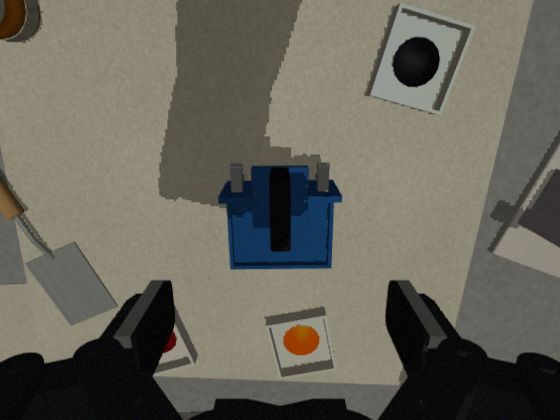

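```bash
python3 -m creep '[{"jaw":1,"dp":[35,0.5,0],"turn":0},{"jaw":1,"dp":[35,0,0],"turn":0},{"jaw":1,"dp":[30,0,0],"turn":0},{"jaw":1,"dp":[25,0,0],"turn":0},{"jaw":1,"dp":[0,0,0],"turn":0}]'; python3 go.py .488 -.0985 .107 3.1956+np.pi/2
```

```text
time_s: 3.55
tool_pos: [0.4867, -0.0939, 0.1049]
tcp_rot: [-0.013, 0.702, 0.016, 0.712]
contact_force: [0.0, 0.2, -0.4]
gripper_width: 1.002
dp [-2.1 -4.6  1.1] turn -0.0131 tilt x [ 0.0133  0.0056 -0.9999] q6 -0.24 pos [ 0.4867 -0.0939  0.1049] F [ 0.04  0.19 -0.42] w 1.002 t 3.55
```

```bash
python3 -m creep '[{"jaw":1,"dp":[-2,-4.6,1],"turn":-0.013},{"jaw":0.5,"dp":[0,0,0],"turn":0},{"jaw":0,"dp":[0,0,0],"turn":0},{"jaw":0,"dp":[0,0,0],"turn":0},{"jaw":0,"dp":[0,0,0],"turn":0},{"jaw":0,"dp":[0,0,0],"turn":0},{"jaw":0,"dp":[0,0,0],"turn":0}]' 80; python3 go.py .488 -.0985 .107 3.1956+np.pi/2
```

```text
time_s: 4.25
tool_pos: [0.4914, -0.0985, 0.1135]
tcp_rot: [-0.018, 0.699, 0.02, 0.715]
contact_force: [0.4, -0.7, -2.9]
gripper_width: 0.148
dp [ 6.4  0.2 -3.5] turn -0.0005 tilt x [ 0.0227  0.0043 -0.9997] q6 -0.26 pos [ 0.4914 -0.0985  0.1135] F [ 0.37 -0.69 -2.88] w 0.148 t 4.25
```

```bash
python3 -m creep '[{"jaw":0,"dp":[-25,0,0],"turn":0},{"jaw":0,"dp":[-45,0,0],"turn":0},{"jaw":0,"dp":[-45,0,0],"turn":0},{"jaw":0,"dp":[-45,0,0],"turn":0},{"jaw":0,"dp":[-15,0,0],"turn":0},{"jaw":0,"dp":[0,0,0],"turn":0}]' 80; python3 go.py .486 -.0985 .29 3.1956+np.pi/2
python3 - <<'E'
from h import *
p=snapshot('wrist');save(p,'w2');np.save('w2.npy',p,allow_pickle=True)
t=snapshot('top');s=snapshot('scene');save(t,'t2');save(s,'s2');np.save('t2.npy',t,allow_pickle=True);np.save('s2.npy',s,allow_pickle=True)
print(sense()['moment'])
c=s['image'][140:260,180:340]; b=cv2.resize(p['image'][120:300,180:400],(440,360)); c=cv2.resize(c,(480,360),interpolation=2)
im=np.hstack([b[:,:320+0],c]); cv2.imwrite('pics/m2.png',cv2.convertScaleAbs(im[:,:,::-1],alpha=1.5))
E
```

```text
time_s: 4.85
tool_pos: [0.482, -0.0985, 0.2876]
tcp_rot: [-0.016, 0.706, 0.021, 0.708]
contact_force: [-0.2, 0.0, -4.6]
gripper_width: 0.153
dp [-2.4 -0.2  4. ] turn -0.0012 tilt x [ 0.0034  0.0074 -1.    ] q6 -0.26 pos [ 0.482  -0.0985  0.2876] F [-0.15  0.02 -4.61] w 0.153 t 4.85
[0.00758848 0.07932698 0.00567133]
```

View pics/m2.png

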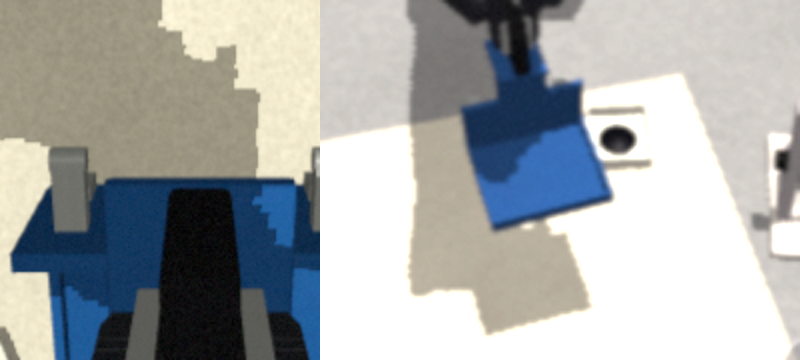

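Run:
```python
import cv2
i=cv2.imread('pics/w2.png')[140:290,180:380]; cv2.imwrite('pics/w2c.png',cv2.convertScaleAbs(cv2.resize(i,(800,600),interpolation=2),alpha=1.8,beta=15))
```

```text
(no output)
```

View pics/w2c.png

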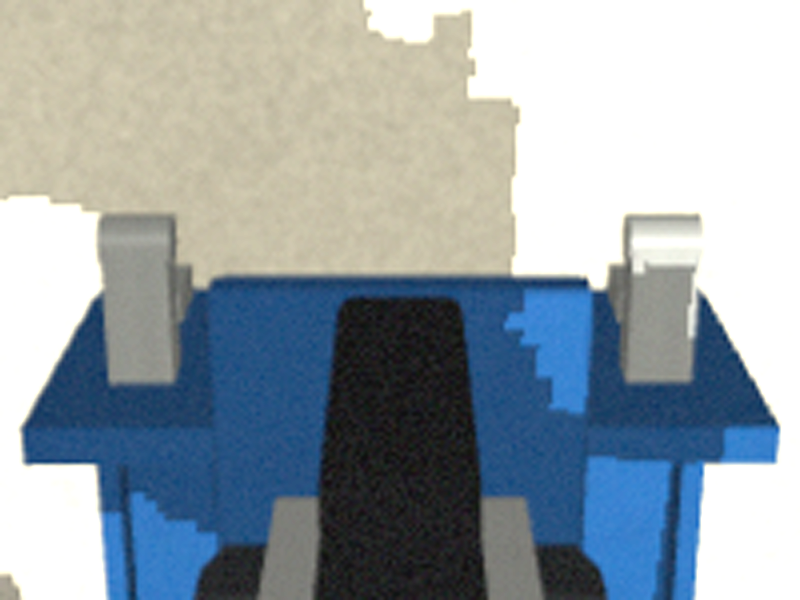

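```bash
cat > held.py <<'E'
from h import *
def held(p,pts,uv,rot,pos):
    pts=np.array(pts,float)/1000; uv=np.array(uv,float); K=np.array(p['camera_matrix'])
    ok,rv,tv=cv2.solvePnP(pts,uv,K,None)
    e=cv2.projectPoints(pts,rv,tv,K,None)[0][:,0]-uv
    Rc=R.from_quat(p['orientation']); Rb=Rc*R.from_rotvec(rv[:,0]); o=Rc.apply(tv[:,0])+p['xyz']
    return Rb,o,e
E
python3 - <<'E'
from held import *
p=np.load('w2.npy',allow_pickle=True).item(); s=sense()
pts=[(0,40,44),(0,-40,44),(0,55,60),(0,-55,60),(-6,55,60),(-6,-55,60),(35,7,98),(35,-7,98),(0,55,0),(0,-55,0),(25.5,40,42),(25.5,-40,42)]
uv=[(142,382),(658,382),(23,428),(778,426),(23,462),(778,462),(340,298),(461,298),(103,288),(700,290),(138,215),(663,215)]
uv=np.array(uv)/4+[180,140]-.5
Rb,o,e=held(p,pts,uv,s['tcp_rot'],s['tool_pos'])
print(e.round(1).tolist()); print('o',o,'R',Rb.as_matrix().round(4).tolist(),'yaw',Rb.as_euler('ZYX'))
Rt=R.from_quat(s['tcp_rot']); print('bracket in tool', Rt.inv().apply(o-s['tool_pos'])*1000,(Rt.inv()*Rb).as_matrix().round(4).tolist())
print('tcp in bracket',Rb.inv().apply(s['tool_pos']-o)*1000)
np.savez('held.npz',Rtb=(Rt.inv()*Rb).as_quat(),t=Rt.inv().apply(o-s['tool_pos']))
E
```

```text
[[0.4, -0.0], [-0.1, -0.0], [-0.2, -0.2], [0.2, 0.3], [0.7, 0.5], [-0.7, 0.5], [-0.4, -0.8], [0.3, -0.8], [-0.5, -1.1], [0.1, -1.6], [-0.6, 1.7], [0.7, 1.7]]
o [ 0.48719876 -0.09715134  0.17215961] R [[-0.9982, 0.0522, 0.0308], [-0.0524, -0.9986, -0.005], [0.0305, -0.0066, 0.9995]] yaw [-3.08913226 -0.03048523 -0.00655823]
bracket in tool [111.87397738  -0.4126447    7.07851515] [[-0.0282, -0.0023, -0.9996], [0.0007, -1.0, 0.0023], [-0.9996, -0.0006, 0.0282]]
tcp in bracket [ 10.22561101  -0.14741038 111.6309886 ]
```

```bash
python3 -m creep '[{"jaw":0,"dp":[-1,35,8],"turn":0},{"jaw":0,"dp":[0,35,8],"turn":0},{"jaw":0,"dp":[0,35,8],"turn":0},{"jaw":0,"dp":[0,35,8],"turn":0},{"jaw":0,"dp":[0,35,8],"turn":0},{"jaw":0,"dp":[0,35,8],"turn":0}]' 80; python3 go.py .5887 .2337 .29 2.853+np.pi/2
```

```text
time_s: 5.6
tool_pos: [0.5119, 0.11, 0.2713]
tcp_rot: [-0.017, 0.718, 0.01, 0.696]
contact_force: [-2.5, -28.2, 8.4]
gripper_width: 0.153
dp [-22.2 120.5  80.9] turn 0.3274 tilt x [-0.0299 -0.0098 -0.9995] q6 0.17 pos [0.5119 0.11   0.2713] F [ -2.52 -28.17   8.36] w 0.153 t 5.6
```

```bash
python3 -m creep '[{"jaw":0,"dp":[0,-15,0],"turn":0},{"jaw":0,"dp":[-8,-12,0],"turn":0},{"jaw":0,"dp":[0,0,0],"turn":0}]' 80; python3 go.py .5887 .2337 .29 2.853+np.pi/2;python3 - <<'E'
from h import *
print(sense()['moment'])
s=snapshot('scene');p=snapshot('wrist');save(p,'w3');np.save('w3.npy',p,allow_pickle=True)
c=cv2.resize(s['image'][120:280,200:420],(440,320),interpolation=2)
im=np.hstack([c,cv2.resize(p['image'],(427,320))[:,:360]]); cv2.imwrite('pics/m3.png',cv2.convertScaleAbs(im[:,:,::-1],alpha=1.5))
E
```

```text
time_s: 5.9
tool_pos: [0.5103, 0.0838, 0.2722]
tcp_rot: [-0.021, 0.723, 0.01, 0.691]
contact_force: [0.7, 0.2, -3.5]
gripper_width: 0.15
dp [-23.7 146.   84. ] turn 0.3336 tilt x [-0.0443 -0.0168 -0.9989] q6 0.12 pos [0.5103 0.0838 0.2722] F [ 0.69  0.15 -3.46] w 0.15 t 5.9
[ 0.13374178  0.03057408 -0.02480016]
```

View pics/m3.png

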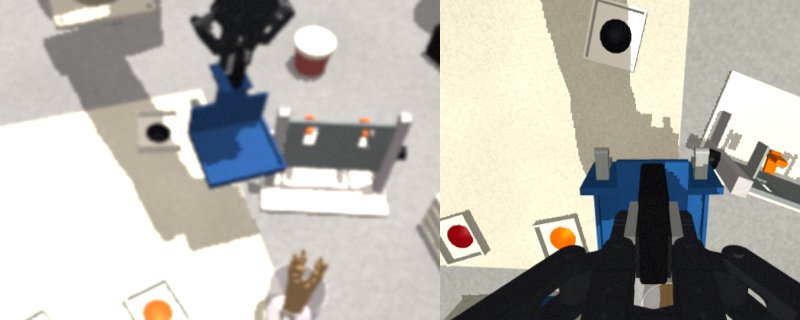

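```bash
python3 -m creep '[{"jaw":0,"dp":[-15,0,0],"turn":0},{"jaw":0,"dp":[-15,0,0],"turn":0},{"jaw":0,"dp":[-15,0,0],"turn":0},{"jaw":0,"dp":[0,0,0],"turn":0.12},{"jaw":0,"dp":[0,0,0],"turn":0.12},{"jaw":0,"dp":[0,0,0],"turn":0.1},{"jaw":0,"dp":[0,0,0],"turn":0}]' 80; python3 go.py .600 .16 .315 2.853+np.pi/2
```

```text
time_s: 6.7
tool_pos: [0.5115, 0.0844, 0.3181]
tcp_rot: [0.106, 0.714, -0.116, 0.683]
contact_force: [0.4, 1.0, -3.5]
gripper_width: 0.152
dp [-1.5 99.2 60.8] turn -0.0255 tilt x [-0.0452 -0.0078 -0.9989] q6 0.48 pos [0.5115 0.0844 0.3181] F [ 0.38  0.95 -3.53] w 0.152 t 6.7
```

```bash
python3 -m creep '[{"jaw":0,"dp":[-1,15,10],"turn":-0.025},{"jaw":0,"dp":[-1,17,10],"turn":0},{"jaw":0,"dp":[-1,17,10],"turn":0},{"jaw":0,"dp":[-1,17,10],"turn":0},{"jaw":0,"dp":[-1,17,10],"turn":0},{"jaw":0,"dp":[0,15,10],"turn":0},{"jaw":0,"dp":[0,0,0],"turn":0}]' 80; python3 go.py .5887 .2337 .315 2.853+np.pi/2
```

```text
time_s: 7.4
tool_pos: [0.5994, 0.1632, 0.3185]
tcp_rot: [0.095, 0.716, -0.101, 0.684]
contact_force: [0.1, -0.0, -3.9]
gripper_width: 0.149
dp [  3.8  65.  -29.5] turn 0.0119 tilt x [-0.0454 -0.002  -0.999 ] q6 0.54 pos [0.5994 0.1632 0.3185] F [ 0.05 -0.03 -3.89] w 0.149 t 7.4
```

```bash
python3 -m creep '[{"jaw":0,"dp":[0,16,-5],"turn":0.012},{"jaw":0,"dp":[0,16,-5],"turn":0},{"jaw":0,"dp":[0,16,-5],"turn":0},{"jaw":0,"dp":[0,14,-5],"turn":0},{"jaw":0,"dp":[0,0,0],"turn":0}]' 80; python3 go.py .5983 .2309 .315 2.853+np.pi/2;python3 - <<'E'
from h import *
p=snapshot('wrist');save(p,'w4');np.save('w4.npy',p,allow_pickle=True)
s=snapshot('scene');save(s,'s4');np.save('s4.npy',s,allow_pickle=True)
i=p['image'][60:300,120:440]; cv2.imwrite('pics/w4c.png',cv2.convertScaleAbs(cv2.resize(i,(800,600),interpolation=2)[:,:,::-1],alpha=1.6,beta=10))
E
```

```text
time_s: 7.9
tool_pos: [0.5968, 0.2307, 0.3177]
tcp_rot: [0.098, 0.716, -0.104, 0.683]
contact_force: [-0.3, 0.8, -3.9]
gripper_width: 0.154
dp [2.6 0.6 1.5] turn 0.0032 tilt x [-0.0478 -0.0018 -0.9989] q6 0.65 pos [0.5968 0.2307 0.3177] F [-0.27  0.76 -3.95] w 0.154 t 7.9
```

View pics/w4c.png

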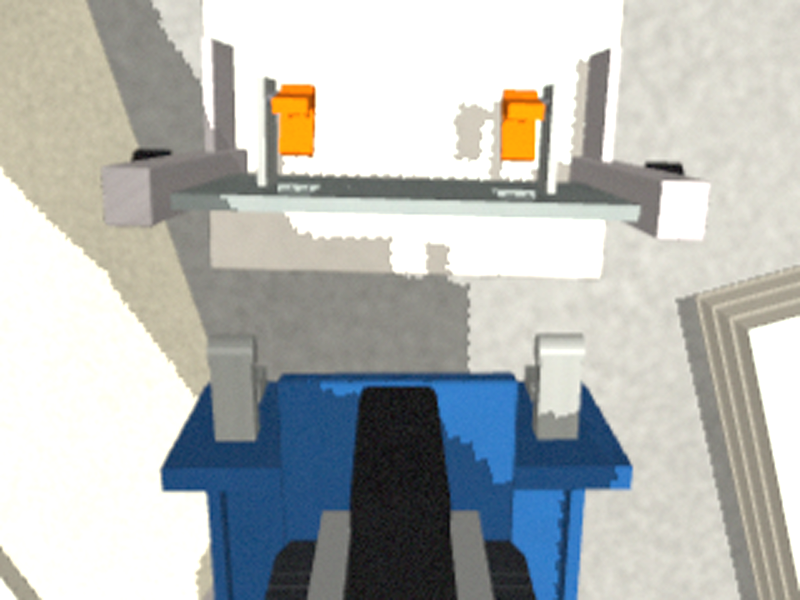

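```bash
cat > est.py <<'E'
from held import *
from scipy.optimize import least_squares
m=lambda *a:np.array(a)/1000
def stand(p,obs,x0=(.5503,.2451,2.853,-.0067,.0,.0)):
    # v: x,y,yaw,dz,postx,basex
    def X(v,o):
        b=np.array(o[0],float)/1000
        if o[2]=='p': b[2]+=v[3]
        if o[2]=='c': b[0]+=v[4]
        if o[2]=='b': b[0]+=v[5]
        return R.from_euler('z',v[2]).apply(b)+[v[0],v[1],0]
    f=lambda v:np.concatenate([proj(o[3] if len(o)>3 else p,X(v,o))[0]-o[1] for o in obs])
    s=least_squares(f,x0,loss='soft_l1'); return s.x,f(s.x).reshape(-1,2)
E
cat > e4.py <<'E'
from est import *
p=np.load('w4.npy',allow_pickle=True).item(); st=sense()
U=lambda u,v:np.array([u,v])/2.5+[120,60]-.5
pts=[(0,40,44),(0,-40,44),(0,55,60),(0,-55,60),(-6,55,60),(-6,-55,60),(35,7,98),(35,-7,98),(0,55,0),(0,-55,0),(25.5,40,42),(25.5,-40,42)]
uv=[U(*a) for a in [(236,439),(557,439),(163,468),(631,466),(163,489),(631,488),(360,388),(436,388),(212,382),(583,380),(233,336),(559,336)]]
Rb,o,e=held(p,pts,uv,0,0); print('br res',e.round(1).tolist()); print('br',o,Rb.as_euler('ZYX'))
s0=np.load('scene0.npy',allow_pickle=True).item(); T=lambda u,v:np.array([318+u/4,165+v/4])-.4
obs=[((0,75,167),U(172,207),'p'),((0,-75,167),U(639,220),'p'),((5,-75,167),U(637,206),'p'),
((0,92,180),U(103,225),'c'),((0,77,180),U(152,225),'c'),((0,-77,180),U(658,240),'c'),((0,-92,180),U(707,239),'c'),
((0,97,10),U(211,268),'b'),((0,-97,10),U(603,277),'b')]
v,r=stand(p,obs); print('wrist',v.round(4),r.round(1).tolist())
obs2=obs+[((0,40,115),T(145,109),'p',s0),((0,-40,115),T(253,113),'p',s0),((0,-75,60),T(288,160),'p',s0),((0,75,60),T(90,155),'p',s0)]
v2,r=stand(p,obs2); print('both',v2.round(4),r.round(1).tolist())
for w in(v,v2):
  S=R.from_euler('z',w[2]); print('bracket in stand',S.inv().apply(o-[w[0],w[1],0])*1000,(S.inv()*Rb).as_euler('ZYX'))
Rt=R.from_quat(st['tcp_rot']); print('tcp in br',Rb.inv().apply(st['tool_pos']-o)*1000,(Rt.inv()*Rb).as_matrix().round(4).tolist())
E
python3 e4.py
```

```text
br res [[0.6, 0.2], [-0.2, -0.2], [-0.2, -0.1], [0.2, 0.2], [0.7, 0.7], [-0.7, 0.5], [-0.3, -0.8], [-0.1, -0.9], [-0.7, -1.6], [-0.1, -1.2], [-0.3, 1.7], [0.9, 1.4]]
br [0.59608384 0.22816619 0.2006916 ] [ 2.85447383 -0.08144741  0.02231147]
wrist [ 0.5545  0.2424  2.8314 -0.0046 -0.0036 -0.044 ] [[0.3, 0.5], [-0.4, 0.1], [1.0, -0.6], [0.1, -0.3], [0.1, 0.2], [-0.5, -0.5], [-0.3, 0.4], [-0.2, -0.3], [-0.0, 0.3]]
both [ 5.5420e-01  2.4250e-01  2.8314e+00 -1.9000e-03 -4.0000e-03 -4.4400e-02] [[-0.5, 0.3], [0.5, 0.0], [1.9, -0.7], [0.2, -0.3], [0.1, 0.2], [-0.4, -0.5], [-0.3, 0.4], [-0.2, -0.3], [0.0, 0.3], [-0.1, 0.8], [0.3, 1.1], [-1.0, 1.2], [-1.1, -0.0]]
bracket in stand [-43.91242395   0.82556483 200.69160391] [ 0.02309358 -0.08144741  0.02231147]
bracket in stand [-44.28543524   0.84500705 200.69160391] [ 0.02305469 -0.08144741  0.02231147]
tcp in br [  8.67365658   1.73648037 116.86122987] [[-0.0368, -0.0058, -0.9993], [-0.0015, -1.0, 0.0058], [-0.9993, 0.0017, 0.0368]]
```

```bash
python3 -m creep '[{"jaw":0,"dp":[0,0,8],"turn":0.023},{"jaw":0,"dp":[45,0,0],"turn":0},{"jaw":0,"dp":[20,0,0],"turn":0},{"jaw":0,"dp":[0,0,0],"turn":0},{"jaw":0,"dp":[0,0,0],"turn":0}]' 80; python3 go.py .6 .23 .25 2.8314+np.pi/2
```

```text
time_s: 8.5
tool_pos: [0.6047, 0.2219, 0.253]
tcp_rot: [0.109, 0.713, -0.116, 0.683]
contact_force: [-1.1, 0.3, -3.3]
gripper_width: 0.146
dp [ 3.2  6.2 -6.9] turn -0.009 tilt x [-0.0431 -0.0041 -0.9991] q6 0.67 pos [0.6047 0.2219 0.253 ] F [-1.14  0.31 -3.27] w 0.146 t 8.5
```

```bash
python3 -m creep '[{"jaw":0,"dp":[-15,0,0],"turn":0},{"jaw":0,"dp":[-15,0,0],"turn":0},{"jaw":0,"dp":[-15,0,0],"turn":0},{"jaw":0,"dp":[0,0,0],"turn":0}]'; python3 go.py .6 .23 .25 2.8314+np.pi/2;  python3 -m creep '[{"jaw":0,"dp":[45,0,0],"turn":0},{"jaw":0,"dp":[-5,0,0],"turn":0},{"jaw":0,"dp":[0,0,0],"turn":0}]'; python3 go.py .6 .23 .25 2.8314+np.pi/2; python3 -m creep '[{"jaw":0,"dp":[0,0,25],"turn":0},{"jaw":0,"dp":[0,0,0],"turn":0},{"jaw":0,"dp":[0,0,0],"turn":0}]'; python3 go.py .6 .23 .25 2.8314+np.pi/2
```

```text
time_s: 8.9
tool_pos: [0.6098, 0.2204, 0.3054]
tcp_rot: [0.111, 0.71, -0.117, 0.686]
contact_force: [-0.1, 1.1, -3.1]
gripper_width: 0.148
dp [ 55.7   6.7 -10.5] turn -0.0134 tilt x [-0.0349 -0.0019 -0.9994] q6 0.67 pos [0.6098 0.2204 0.3054] F [-0.11  1.11 -3.09] w 0.148 t 8.9
time_s: 9.2
tool_pos: [0.6029, 0.2172, 0.2607]
tcp_rot: [0.11, 0.714, -0.12, 0.681]
contact_force: [1.6, -0.1, -2.2]
gripper_width: 0.145
dp [10.8 11.4 -6.3] turn -0.0151 tilt x [-0.0476 -0.0066 -0.9988] q6 0.67 pos [0.6029 0.2172 0.2607] F [ 1.61 -0.08 -2.15] w 0.145 t 9.2
time_s: 9.5
tool_pos: [0.6271, 0.2086, 0.2614]
tcp_rot: [0.11, 0.714, -0.12, 0.681]
contact_force: [-0.6, -0.9, -3.7]
gripper_width: 0.148
dp [ 12.6  11.8 -32. ] turn -0.0157 tilt x [-0.0486 -0.007  -0.9988] q6 0.64 pos [0.6271 0.2086 0.2614] F [-0.57 -0.94 -3.66] w 0.148 t 9.5
```

```bash
cat > tgt.py <<'E'
from h import *
import sys
# relation from w4: bracket in tool; stand pose
H=dict(Rtb=None)
def load():
    d=np.load('held.npz'); return R.from_quat(d['Rtb']),d['t'],d['v']
def where():
    s=sense(); Q,t,v=load(); Rt=R.from_quat(s['tcp_rot']); o=Rt.apply(t)+s['tool_pos']; S=R.from_euler('z',v[2])
    b=S.inv().apply(o-[v[0],v[1],0])*1000; e=(S.inv()*Rt*Q).as_euler('ZYX')
    return s,Rt,S,b,e
def to(*tg):
    s,Rt,S,b,e=where()
    print('t',s['time_s'],'br in stand',b.round(1),'ypr',e.round(3),'F(stand)',S.inv().apply(s['contact_force']).round(1),'M',s['moment'].round(2),'w',round(s['gripper_width'],3))
    if tg: print('dp',Rt.inv().apply(S.apply(np.array(tg)-b)).round(1),'turn',e[0].round(3))
    print('unit dp for stand x,z:',Rt.inv().apply(S.apply([1,0,0])).round(3),Rt.inv().apply(S.apply([0,0,1])).round(3))
if __name__=='__main__': to(*map(float,sys.argv[1:]))
E
sed -i "s/^Rt=R.from.*/Rt=R.from_quat(P['tcp_rot']); np.savez('held.npz',Rtb=(Rt.inv()*Rb).as_quat(),t=Rt.inv().apply(o-P['tool_pos']),v=v)/" e4.py
sed -i "s/st=sense()/P=dict(tcp_rot=[0.098, 0.716, -0.104, 0.683],tool_pos=np.array([.5968,.2307,.3177]))/" e4.py
python3 e4.py | tail -1; python3 tgt.py -42 0 125
```

```text
bracket in stand [-44.28543524   0.84500705 200.69160391] [ 0.02305469 -0.08144741  0.02231147]
t 9.5 br in stand [-79.5  13.4 144.4] ypr [-0.017 -0.08   0.03 ] F(stand) [ 0.3  1.1 -3.7] M [ 0.05 -0.02  0.02] w 0.148
dp [ 20.8  13.3 -36.9] turn -0.017
unit dp for stand x,z: [ 0.044 -0.016 -0.999] [-0.999 -0.022 -0.044]
```

```bash
python3 -m creep '[{"jaw":0,"dp":[5,4,-8],"turn":-0.017},{"jaw":0,"dp":[5,3,-8],"turn":0},{"jaw":0,"dp":[5,3,-10],"turn":0},{"jaw":0,"dp":[5,3,-10],"turn":0},{"jaw":0,"dp":[0,0,0],"turn":0}]'; python3 tgt.py -42 0 125
python3 - <<'E'
from h import *
p=snapshot('wrist');save(p,'w5');p['s']=sense();np.save('w5.npy',p,allow_pickle=True)
i=p['image'][60:300,120:440]; cv2.imwrite('pics/w5c.png',cv2.convertScaleAbs(cv2.resize(i,(800,600),interpolation=2)[:,:,::-1],alpha=1.6,beta=10))
E
```

```text
time_s: 10.0
tool_pos: [0.5947, 0.2358, 0.246]
tcp_rot: [0.105, 0.713, -0.111, 0.685]
contact_force: [-0.4, 0.4, -3.9]
gripper_width: 0.149
t 10.0 br in stand [-41.1  -3.4 129. ] ypr [ 0.004 -0.075  0.023] F(stand) [ 0.5 -0.2 -3.9] M [-0.   -0.05 -0.04] w 0.149
dp [ 4.  -3.3  1.1] turn 0.004
unit dp for stand x,z: [ 0.038  0.004 -0.999] [-0.999 -0.015 -0.038]
```

View pics/w5c.png

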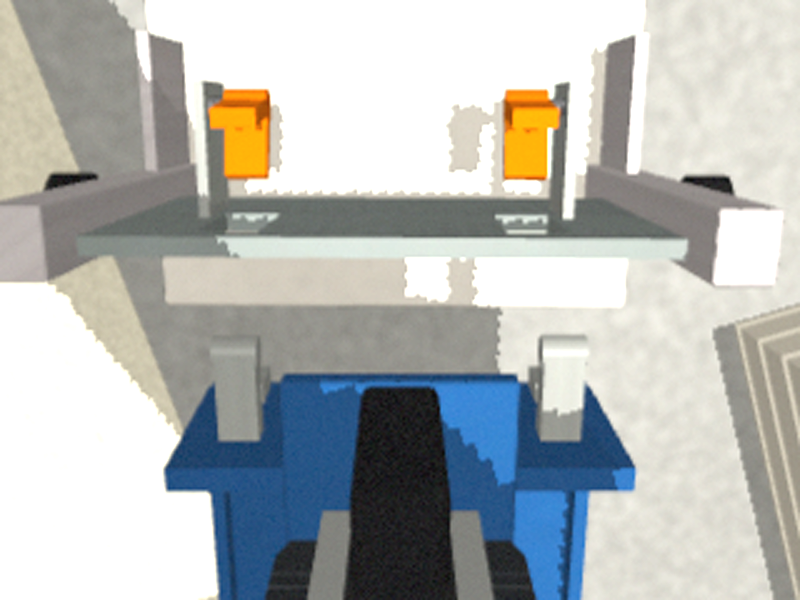

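```bash
cat > e5.py <<'E'
from est import *
p=np.load('w5.npy',allow_pickle=True).item(); P=p['s']
U=lambda u,v:np.array([u,v])/2.5+[120,60]-.5
pts=[(0,40,44),(0,-40,44),(0,55,60),(0,-55,60),(-6,55,60),(-6,-55,60),(35,7,98),(35,-7,98),(0,55,0),(0,-55,0),(25.5,40,42),(25.5,-40,42)]
uv=[U(*a) for a in [(240,440),(560,440),(166,468),(634,466),(166,489),(634,488),(361,389),(437,389),(214,384),(586,382),(236,337),(563,337)]]
Rb,o,e=held(p,pts,uv,0,0); print('br res',e.round(1).tolist()); print('br',o,Rb.as_euler('ZYX'))
s0=np.load('scene0.npy',allow_pickle=True).item(); T=lambda u,v:np.array([318+u/4,165+v/4])-.4
w4=np.load('w4.npy',allow_pickle=True).item()
obs=[((0,75,167),U(80,252),'p'),((0,-75,167),U(686,255),'p'),((5,75,167),U(80,236),'p'),((5,-75,167),U(686,238),'p'),
((0,77,180),U(44,280),'c'),((0,-77,180),U(716,285),'c'),((0,-92,180),U(780,286),'c'),
((0,97,10),U(165,303),'b'),((0,-97,10),U(626,306),'b')]
v,r=stand(p,obs); print('wrist',v.round(4),r.round(1).tolist())
o4=[((0,75,167),U(172,207),'p',w4),((0,-75,167),U(639,220),'p',w4),
((0,92,180),U(103,225),'c',w4),((0,77,180),U(152,225),'c',w4),((0,-77,180),U(658,240),'c',w4),((0,-92,180),U(707,239),'c',w4),
((0,97,10),U(211,268),'b',w4),((0,-97,10),U(603,277),'b',w4)]
v2,r=stand(p,obs+o4); print('both',v2.round(4),r.round(1).tolist())
for w in(v,v2):
  S=R.from_euler('z',w[2]); print('bracket in stand',S.inv().apply(o-[w[0],w[1],0])*1000,(S.inv()*Rb).as_euler('ZYX'))
Rt=R.from_quat(P['tcp_rot']); np.savez('held.npz',Rtb=(Rt.inv()*Rb).as_quat(),t=Rt.inv().apply(o-P['tool_pos']),v=v)
print('tcp in br',Rb.inv().apply(P['tool_pos']-o)*1000)
# slot visible patch check: centres
S=R.from_euler('z',v[2])
for z in (115,157):
  print(z,[((proj(p,S.apply(m(5,y,z+1000*v[3]))+[v[0],v[1],0])[0]+.5-[120,60])*2.5).round(0) for y in(40,-40)])
E
python3 e5.py; python3 tgt.py -35 0 99
```

```text
br res [[0.2, 0.1], [-0.2, -0.2], [-0.2, 0.2], [0.2, 0.5], [0.7, 1.0], [-0.7, 0.9], [-0.1, -1.0], [0.1, -1.1], [-0.0, -1.9], [0.1, -1.5], [-0.3, 1.7], [0.4, 1.3]]
br [0.59531066 0.23381313 0.12897768] [ 2.83681137 -0.07173439  0.01612445]
wrist [ 0.5544  0.2426  2.831  -0.0046 -0.0036 -0.0441] [[0.4, 0.5], [-0.4, 0.9], [-0.3, -1.1], [0.3, -0.4], [1.4, 0.1], [-0.9, -0.1], [-0.3, -0.3], [-0.1, -0.0], [0.3, 0.1]]
both [ 0.5543  0.2426  2.8315 -0.0044 -0.0038 -0.0442] [[0.3, 0.6], [-0.4, 0.8], [-0.5, -1.0], [0.4, -0.5], [1.4, 0.4], [-1.0, 0.0], [-0.3, -0.2], [-0.1, 0.0], [0.3, 0.1], [0.4, 0.2], [-0.1, -0.2], [0.3, -0.4], [0.3, 0.1], [-0.3, -0.7], [-0.1, 0.3], [-0.1, -0.3], [0.1, 0.2]]
bracket in stand [-41.67570882  -4.16172131 128.97767616] [ 0.00577433 -0.07173439  0.01612445]
bracket in stand [-41.70103144  -4.17691762 128.97767616] [ 0.00527654 -0.07173439  0.01612445]
tcp in br [  8.83692254   0.24165593 117.23263164]
115 [array([255., 212.]), array([521., 213.])]
157 [array([228., 229.]), array([539., 231.])]
t 10.05 br in stand [-41.7  -4.2 129. ] ypr [ 0.006 -0.072  0.016] F(stand) [ 0.3  0.9 -4.4] M [-0.03  0.02  0.07] w 0.149
dp [30.3 -3.7 -5.6] turn 0.006
unit dp for stand x,z: [ 0.037  0.004 -0.999] [-0.999 -0.015 -0.037]
```

```bash
python3 -m creep '[{"jaw":0,"dp":[6,-1.5,-1],"turn":0.006},{"jaw":0,"dp":[6,-1,-1],"turn":0},{"jaw":0,"dp":[6,-1,-1],"turn":0},{"jaw":0,"dp":[6,0,-1],"turn":0},{"jaw":0,"dp":[4,0,-1],"turn":0},{"jaw":0,"dp":[0,0,0],"turn":0}]'; python3 tgt.py -35 0 99
```

```text
time_s: 10.65
tool_pos: [0.5886, 0.2328, 0.2168]
tcp_rot: [0.107, 0.711, -0.114, 0.685]
contact_force: [-1.2, -0.4, -2.8]
gripper_width: 0.152
t 10.65 br in stand [-36.2   0.5  99.3] ypr [-0.002 -0.07   0.016] F(stand) [ 1.1  0.8 -2.8] M [0.08 0.05 0.  ] w 0.152
dp [ 0.3  0.5 -1.2] turn -0.002
unit dp for stand x,z: [ 0.035 -0.003 -0.999] [-0.999 -0.015 -0.035]
```

```bash
python3 -m creep '[{"jaw":0,"dp":[0.2,0,-5],"turn":0},{"jaw":0,"dp":[0.2,0,-5],"turn":0},{"jaw":0,"dp":[0.2,0,-4],"turn":0},{"jaw":0,"dp":[0,0,0],"turn":0}]'; python3 tgt.py 0 0 98.5
```

```text
time_s: 11.05
tool_pos: [0.5743, 0.2375, 0.2169]
tcp_rot: [0.107, 0.711, -0.114, 0.685]
contact_force: [0.7, -0.2, -3.8]
gripper_width: 0.146
t 11.05 br in stand [-21.2   0.4  99.3] ypr [-0.002 -0.07   0.016] F(stand) [-0.8 -0.  -3.8] M [ 0.05 -0.02  0.  ] w 0.146
dp [  1.6   0.3 -21.2] turn -0.002
unit dp for stand x,z: [ 0.035 -0.003 -0.999] [-0.999 -0.015 -0.035]
```

```bash
python3 -m creep '[{"jaw":0,"dp":[0.3,0,-4],"turn":0},{"jaw":0,"dp":[0.3,0,-4],"turn":0},{"jaw":0,"dp":[0.3,0,-4],"turn":0},{"jaw":0,"dp":[0,0,0],"turn":0}]'; python3 tgt.py 0 0 98.5
```

```text
time_s: 11.45
tool_pos: [0.562, 0.2419, 0.2172]
tcp_rot: [0.108, 0.711, -0.113, 0.686]
contact_force: [-0.2, 0.0, -3.1]
gripper_width: 0.149
t 11.45 br in stand [-8.2 -0.2 99.7] ypr [-0.001 -0.069  0.015] F(stand) [ 0.2  0.  -3.1] M [ 0.06 -0.04 -0.02] w 0.149
dp [ 1.4 -0.2 -8.2] turn -0.001
unit dp for stand x,z: [ 0.034 -0.003 -0.999] [-0.999 -0.014 -0.034]
```

```bash
python3 -m creep '[{"jaw":0,"dp":[0.1,0,-3],"turn":0},{"jaw":0,"dp":[0.1,0,-2],"turn":0},{"jaw":0,"dp":[0,0,0],"turn":0}]'; python3 tgt.py 0 0 98.5
```

```text
time_s: 11.75
tool_pos: [0.5569, 0.2436, 0.2173]
tcp_rot: [0.108, 0.711, -0.113, 0.686]
contact_force: [0.2, 0.0, -3.7]
gripper_width: 0.15
t 11.75 br in stand [-2.9 -0.3 99.7] ypr [-0.001 -0.069  0.015] F(stand) [-0.2 -0.1 -3.7] M [0.01 0.03 0.05] w 0.15
dp [ 1.3 -0.2 -2.8] turn -0.001
unit dp for stand x,z: [ 0.034 -0.003 -0.999] [-0.999 -0.013 -0.034]
```

```bash
for i in 1; do python3 -m creep '[{"jaw":0,"dp":[0,0,-1.5],"turn":0},{"jaw":0,"dp":[0,0,-1],"turn":0}]'; done; python3 tgt.py 0 0 98.5
```

```text
time_s: 11.95
tool_pos: [0.5545, 0.2443, 0.2173]
tcp_rot: [0.108, 0.711, -0.113, 0.686]
contact_force: [-0.9, 0.4, -3.2]
gripper_width: 0.145
t 11.95 br in stand [-0.4 -0.2 99.8] ypr [-0.002 -0.068  0.015] F(stand) [ 1.  -0.1 -3.2] M [ 0.04  0.01 -0.04] w 0.145
dp [ 1.3 -0.2 -0.4] turn -0.002
unit dp for stand x,z: [ 0.034 -0.003 -0.999] [-0.999 -0.013 -0.034]
```

```bash
python3 -m creep '[{"jaw":0,"dp":[0,0,-1],"turn":0},{"jaw":0,"dp":[0,0,-1],"turn":0}]'; python3 tgt.py 0 0 98.5
```

```text
time_s: 12.15
tool_pos: [0.553, 0.2448, 0.2174]
tcp_rot: [0.108, 0.71, -0.114, 0.686]
contact_force: [1.0, -0.6, -4.4]
gripper_width: 0.146
t 12.15 br in stand [ 1.  -0.2 99.8] ypr [-0.002 -0.067  0.015] F(stand) [-1.2  0.2 -4.4] M [-0.13 -0.55  0.07] w 0.146
dp [ 1.3 -0.2  1.1] turn -0.002
unit dp for stand x,z: [ 0.032 -0.003 -0.999] [-0.999 -0.014 -0.032]
```

```bash
python3 -m creep '[{"jaw":0,"dp":[0,0,-1.5],"turn":0}]'; python3 tgt.py 0 0 98.5;python3 -m creep '[{"jaw":0,"dp":[0,0,-1.5],"turn":0}]'; python3 tgt.py 0 0 98.5
```

```text
time_s: 12.25
tool_pos: [0.5524, 0.245, 0.2175]
tcp_rot: [0.108, 0.71, -0.114, 0.687]
contact_force: [2.5, -1.3, -5.1]
gripper_width: 0.148
t 12.25 br in stand [ 1.4 -0.2 99.9] ypr [-0.002 -0.065  0.015] F(stand) [-2.8  0.5 -5.1] M [-0.2  -0.94  0.17] w 0.148
dp [ 1.4 -0.2  1.4] turn -0.002
unit dp for stand x,z: [ 0.03  -0.003 -1.   ] [-0.999 -0.014 -0.03 ]
time_s: 12.35
tool_pos: [0.552, 0.2451, 0.2176]
tcp_rot: [0.107, 0.709, -0.114, 0.688]
contact_force: [4.0, -1.3, -5.1]
gripper_width: 0.15
t 12.35 br in stand [  1.6  -0.2 100. ] ypr [-0.002 -0.063  0.015] F(stand) [-4.2  0.  -5.1] M [-0.28 -1.14  0.21] w 0.15
dp [ 1.5 -0.2  1.6] turn -0.002
unit dp for stand x,z: [ 0.028 -0.004 -1.   ] [-1.    -0.014 -0.028]
```

```bash
python3 -m creep '[{"jaw":0,"dp":[0,0,-1.5],"turn":0},{"jaw":0,"dp":[0,0,-1.5],"turn":0},{"jaw":0,"dp":[0,0,-1.5],"turn":0}]'; python3 tgt.py 0 0 98.5;python3 -m creep '[{"jaw":0,"dp":[0,0,-1.5],"turn":0},{"jaw":0,"dp":[0,0,-1.5],"turn":0},{"jaw":0,"dp":[0,0,-1.5],"turn":0}]'; python3 tgt.py 0 0 98.5
```

```text
time_s: 12.65
tool_pos: [0.5507, 0.2455, 0.218]
tcp_rot: [0.107, 0.706, -0.115, 0.69]
contact_force: [4.8, -1.9, -5.6]
gripper_width: 0.15
t 12.65 br in stand [  2.1  -0.2 100.5] ypr [-0.002 -0.055  0.015] F(stand) [-5.1  0.3 -5.6] M [-0.5  -1.72  0.29] w 0.15
dp [ 1.9 -0.2  2.1] turn -0.002
unit dp for stand x,z: [ 0.02  -0.004 -1.   ] [-1.    -0.013 -0.02 ]
time_s: 12.95
tool_pos: [0.5497, 0.2458, 0.2185]
tcp_rot: [0.107, 0.703, -0.115, 0.693]
contact_force: [6.2, -2.3, -6.5]
gripper_width: 0.148
t 12.95 br in stand [  2.   -0.2 101. ] ypr [-0.003 -0.047  0.014] F(stand) [-6.6  0.3 -6.5] M [-0.52 -1.73  0.3 ] w 0.148
dp [ 2.4 -0.2  2.1] turn -0.003
unit dp for stand x,z: [ 0.012 -0.005 -1.   ] [-1.    -0.013 -0.012]
```

```bash
python3 -m creep '[{"jaw":0,"dp":[0.3,0,-1.5],"turn":0},{"jaw":0,"dp":[0.3,0,-1.5],"turn":0},{"jaw":0,"dp":[0.3,0,-1.5],"turn":0},{"jaw":0,"dp":[0.3,0,-1.5],"turn":0},{"jaw":0,"dp":[0.3,0,-1.5],"turn":0},{"jaw":0,"dp":[0.3,0,-1.5],"turn":0}]'; python3 tgt.py 0 0 98.5;python3 -m creep '[{"jaw":0,"dp":[0.3,0,-1.5],"turn":0},{"jaw":0,"dp":[0.3,0,-1.5],"turn":0},{"jaw":0,"dp":[0.3,0,-1.5],"turn":0},{"jaw":0,"dp":[0.3,0,-1.5],"turn":0}]'; python3 tgt.py 0 0 98.5
```

```text
time_s: 13.55
tool_pos: [0.5479, 0.2463, 0.2184]
tcp_rot: [0.107, 0.697, -0.116, 0.7]
contact_force: [5.3, -1.7, -6.2]
gripper_width: 0.147
t 13.55 br in stand [  1.9  -0.2 100.9] ypr [-0.004 -0.029  0.014] F(stand) [-5.6  0.  -6.2] M [-0.53 -1.7   0.26] w 0.147
dp [ 2.4 -0.1  1.9] turn -0.004
unit dp for stand x,z: [-0.006 -0.006 -1.   ] [-1.    -0.013  0.006]
time_s: 13.95
tool_pos: [0.5473, 0.2465, 0.2184]
tcp_rot: [0.107, 0.692, -0.117, 0.704]
contact_force: [6.5, -2.0, -5.3]
gripper_width: 0.152
t 13.95 br in stand [  1.   -0.2 101. ] ypr [-0.005 -0.017  0.013] F(stand) [-6.8 -0.1 -5.3] M [-0.46 -1.66  0.32] w 0.152
dp [ 2.5 -0.2  1. ] turn -0.005
unit dp for stand x,z: [-0.018 -0.007 -1.   ] [-1.    -0.012  0.018]
```

```bash
python3 -m creep '[{"jaw":0,"dp":[2,0,-0.7],"turn":0},{"jaw":0,"dp":[2,0,-0.7],"turn":0},{"jaw":0,"dp":[2,0,-0.7],"turn":0}]'; python3 tgt.py 0 0 98.5;python3 -m creep '[{"jaw":0,"dp":[2,0,-0.7],"turn":0},{"jaw":0,"dp":[2,0,-0.7],"turn":0}]'; python3 tgt.py 0 0 84
```

```text
time_s: 14.25
tool_pos: [0.5473, 0.2468, 0.2148]
tcp_rot: [0.107, 0.69, -0.116, 0.706]
contact_force: [5.7, -1.8, -1.2]
gripper_width: 0.144
t 14.25 br in stand [ 0.5 -0.9 97.5] ypr [-0.005 -0.011  0.01 ] F(stand) [-6.   0.  -1.2] M [-0.54 -1.07  0.21] w 0.144
dp [-1.  -0.9  0.5] turn -0.005
unit dp for stand x,z: [-0.024 -0.008 -1.   ] [-1.    -0.009  0.024]
time_s: 14.45
tool_pos: [0.5471, 0.2471, 0.2117]
tcp_rot: [0.108, 0.689, -0.116, 0.707]
contact_force: [5.6, -2.2, -0.9]
gripper_width: 0.152
t 14.45 br in stand [ 0.3 -1.3 94.4] ypr [-0.005 -0.007  0.009] F(stand) [-6.   0.4 -0.9] M [-0.57 -1.23  0.3 ] w 0.152
dp [10.4 -1.2  0. ] turn -0.005
unit dp for stand x,z: [-0.028 -0.008 -1.   ] [-1.    -0.008  0.028]
```

```bash
python3 -m creep '[{"jaw":0,"dp":[2,-0.5,-0.3],"turn":0},{"jaw":0,"dp":[2,-0.5,-0.3],"turn":0},{"jaw":0,"dp":[1.5,-0.5,-0.3],"turn":0}]'; python3 tgt.py 0 0 84;python3 -m creep '[{"jaw":0,"dp":[1.5,-0.3,-0.3],"turn":0},{"jaw":0,"dp":[1.5,0,-0.3],"turn":0}]'; python3 tgt.py 0 0 74.5
```

```text
time_s: 14.75
tool_pos: [0.5469, 0.2464, 0.2069]
tcp_rot: [0.108, 0.688, -0.116, 0.708]
contact_force: [4.4, -1.4, -0.9]
gripper_width: 0.15
t 14.75 br in stand [ 0.  -0.8 89.6] ypr [-0.005 -0.005  0.007] F(stand) [-4.7 -0.  -0.9] M [-0.36 -1.16  0.17] w 0.15
dp [ 5.6 -0.8 -0.1] turn -0.005
unit dp for stand x,z: [-0.03  -0.008 -1.   ] [-1.    -0.005  0.03 ]
time_s: 14.95
tool_pos: [0.5468, 0.2464, 0.2042]
tcp_rot: [0.109, 0.687, -0.115, 0.709]
contact_force: [4.6, -1.3, 0.0]
gripper_width: 0.15
t 14.95 br in stand [-0.1 -0.8 87. ] ypr [-0.005 -0.003  0.006] F(stand) [-4.8 -0.2  0. ] M [-0.46 -1.16  0.15] w 0.15
dp [12.5 -0.8 -0.5] turn -0.005
unit dp for stand x,z: [-0.032 -0.008 -0.999] [-0.999 -0.004  0.032]
```

```bash
python3 -m creep '[{"jaw":0,"dp":[1.5,0,0],"turn":0},{"jaw":0,"dp":[1.5,0,0],"turn":0}]'; python3 tgt.py 0 0 74.5;python3 -m creep '[{"jaw":0,"dp":[1.5,0,0],"turn":0},{"jaw":0,"dp":[1.5,0,0],"turn":0}]'; python3 tgt.py 0 0 74.5
```

```text
time_s: 15.15
tool_pos: [0.547, 0.2463, 0.2014]
tcp_rot: [0.109, 0.687, -0.116, 0.709]
contact_force: [3.7, -1.8, 1.4]
gripper_width: 0.148
t 15.15 br in stand [-0.3 -0.8 84.2] ypr [-0.006 -0.003  0.005] F(stand) [-4.1  0.6  1.4] M [-0.5  -0.78  0.06] w 0.148
dp [ 9.7 -0.8 -0.7] turn -0.006
unit dp for stand x,z: [-0.032 -0.009 -0.999] [-0.999 -0.004  0.032]
time_s: 15.35
tool_pos: [0.5472, 0.2462, 0.2002]
tcp_rot: [0.11, 0.686, -0.115, 0.71]
contact_force: [3.0, -2.6, 4.5]
gripper_width: 0.149
t 15.35 br in stand [-0.8 -1.  82.9] ypr [-0.007 -0.001  0.004] F(stand) [-3.6  1.6  4.5] M [-0.73 -0.59  0.03] w 0.149
dp [ 8.4 -1.  -1.1] turn -0.007
unit dp for stand x,z: [-0.034 -0.009 -0.999] [-0.999 -0.003  0.034]
```

```bash
python3 -m creep '[{"jaw":0,"dp":[2,-0.3,-0.3],"turn":0},{"jaw":0,"dp":[2,-0.3,-0.3],"turn":0}]'; python3 tgt.py 0 0 74.5;python3 -m creep '[{"jaw":0,"dp":[2,-0.3,-0.3],"turn":0},{"jaw":0,"dp":[2,0,-0.3],"turn":0}]'; python3 tgt.py 0 0 74.5
```

```text
time_s: 15.55
tool_pos: [0.5473, 0.2462, 0.1977]
tcp_rot: [0.111, 0.685, -0.115, 0.711]
contact_force: [2.9, -1.5, 4.5]
gripper_width: 0.15
t 15.55 br in stand [-1.2 -1.3 80.5] ypr [-0.007  0.001  0.001] F(stand) [-3.3  0.5  4.5] M [-0.39 -0.67  0.02] w 0.15
dp [ 5.9 -1.3 -1.4] turn -0.007
unit dp for stand x,z: [-0.036 -0.009 -0.999] [-0.999 -0.     0.036]
time_s: 15.75
tool_pos: [0.5474, 0.2463, 0.1947]
tcp_rot: [0.111, 0.685, -0.114, 0.711]
contact_force: [2.2, -2.2, 7.5]
gripper_width: 0.149
t 15.75 br in stand [-1.4 -1.6 77.5] ypr [-0.007  0.003 -0.   ] F(stand) [-2.8  1.4  7.5] M [-0.86 -0.62  0.14] w 0.149
dp [ 2.9 -1.7 -1.5] turn -0.007
unit dp for stand x,z: [-0.038 -0.009 -0.999] [-0.999  0.002  0.038]
```

```bash
python3 -m creep '[{"jaw":0,"dp":[2,-0.3,-0.5],"turn":0}]'; python3 tgt.py 0 0 74.5;python3 -m creep '[{"jaw":0,"dp":[2,-0.3,-0.5],"turn":0}]'; python3 tgt.py 0 0 74.5
```

```text
time_s: 15.85
tool_pos: [0.5473, 0.2463, 0.1934]
tcp_rot: [0.111, 0.684, -0.114, 0.712]
contact_force: [3.2, -1.9, 7.2]
gripper_width: 0.151
t 15.85 br in stand [-1.5 -1.7 76.2] ypr [-0.006  0.004 -0.001] F(stand) [-3.7  0.8  7.2] M [-0.57 -0.6   0.12] w 0.151
dp [ 1.6 -1.7 -1.5] turn -0.006
unit dp for stand x,z: [-0.039 -0.009 -0.999] [-0.999  0.003  0.039]
time_s: 15.95
tool_pos: [0.5472, 0.2462, 0.1921]
tcp_rot: [0.111, 0.684, -0.113, 0.712]
contact_force: [2.3, -2.2, 7.4]
gripper_width: 0.148
t 15.95 br in stand [-1.5 -1.7 75. ] ypr [-0.006  0.006 -0.002] F(stand) [-2.9  1.4  7.4] M [-0.56 -0.58  0.08] w 0.148
dp [ 0.4 -1.7 -1.5] turn -0.006
unit dp for stand x,z: [-0.041 -0.009 -0.999] [-0.999  0.004  0.041]
```

```bash
for k in 1; do python3 -m creep '[{"jaw":0,"dp":[1.5,0,0],"turn":0}]'; python3 tgt.py |head -1;python3 -m creep '[{"jaw":0,"dp":[1.5,0,0],"turn":0}]'; python3 tgt.py |head -1; done
```

```text
time_s: 16.05
tool_pos: [0.5471, 0.2462, 0.1911]
tcp_rot: [0.112, 0.683, -0.113, 0.712]
contact_force: [2.5, -2.3, 6.8]
gripper_width: 0.148
t 16.05 br in stand [-1.6 -1.8 73.9] ypr [-0.006  0.006 -0.003] F(stand) [-3.1  1.5  6.8] M [-0.62 -0.31  0.01] w 0.148
time_s: 16.15
tool_pos: [0.5472, 0.2463, 0.1909]
tcp_rot: [0.112, 0.683, -0.113, 0.713]
contact_force: [-0.1, -2.3, 14.1]
gripper_width: 0.145
t 16.15 br in stand [-1.7 -1.9 73.7] ypr [-0.006  0.007 -0.004] F(stand) [-0.6  2.2 14.1] M [-0.89  0.06 -0.02] w 0.145
```

```bash
python3 -m creep '[{"jaw":0,"dp":[1,0,0],"turn":0}]'; python3 tgt.py |head -1;python3 -m creep '[{"jaw":0,"dp":[1,0,0],"turn":0},{"jaw":0,"dp":[0.5,0,0],"turn":0}]'; python3 tgt.py |head -1
python3 - <<'E'
from h import *
p=snapshot('wrist');save(p,'w6')
for n in('catch_left','catch_right'): print([(np.round(d['bbox']),round(d['conf'],2)) for d in find_in(p,n)][:3])
i=p['image'][40:280,120:440]; cv2.imwrite('pics/w6c.png',cv2.convertScaleAbs(cv2.resize(i,(800,600),interpolation=2)[:,:,::-1],alpha=1.6,beta=10))
E
```

```text
time_s: 16.25
tool_pos: [0.5471, 0.2463, 0.191]
tcp_rot: [0.112, 0.683, -0.113, 0.713]
contact_force: [1.3, -2.0, 7.7]
gripper_width: 0.147
t 16.25 br in stand [-1.6 -2.  73.8] ypr [-0.006  0.007 -0.004] F(stand) [-1.8  1.5  7.7] M [-0.74 -0.21  0.01] w 0.147
time_s: 16.45
tool_pos: [0.5469, 0.2462, 0.191]
tcp_rot: [0.112, 0.683, -0.113, 0.713]
contact_force: [3.5, -2.0, 5.2]
gripper_width: 0.148
t 16.45 br in stand [-1.6 -2.  73.8] ypr [-0.006  0.008 -0.005] F(stand) [-4.   0.8  5.2] M [-0.63 -0.5   0.07] w 0.148
[(array([190., 168., 221., 218.]), 0.91)]
[(array([329., 165., 358., 214.]), 0.77)]
```

View pics/w6c.png

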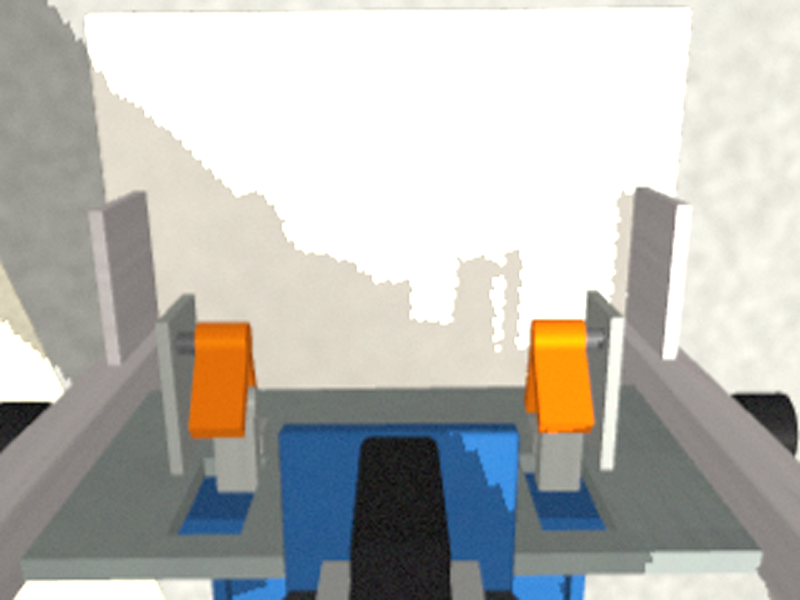

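```bash
python3 -m creep '[{"jaw":0,"dp":[1.4,0,0],"turn":0}]'; python3 tgt.py |head -1;python3 -m creep '[{"jaw":0,"dp":[-0.3,0,0],"turn":0},{"jaw":0.25,"dp":[0,0,0],"turn":0},{"jaw":0.4,"dp":[0,0,0],"turn":0},{"jaw":0.6,"dp":[0,0,0],"turn":0},{"jaw":0.6,"dp":[0,0,0],"turn":0},{"jaw":0.6,"dp":[0,0,0],"turn":0}]' 20; python3 tgt.py
```

```text
time_s: 16.7
tool_pos: [0.547, 0.2463, 0.1909]
tcp_rot: [0.112, 0.682, -0.112, 0.714]
contact_force: [1.0, -2.0, 14.0]
gripper_width: 0.154
t 16.7 br in stand [-1.8 -2.1 73.8] ypr [-0.006  0.009 -0.006] F(stand) [-1.6  1.6 14. ] M [-0.93  0.12 -0.04] w 0.154
time_s: 17.3
tool_pos: [0.5405, 0.2473, 0.1857]
tcp_rot: [0.11, 0.688, -0.112, 0.708]
contact_force: [0.1, -0.7, 0.2]
gripper_width: 0.6
t 17.3 br in stand [ 6.5 -0.5 68.4] ypr [-0.003 -0.006 -0.001] F(stand) [-0.3  0.6  0.2] M [-0.02  0.07  0.07] w 0.6
unit dp for stand x,z: [-0.029 -0.006 -1.   ] [-1.     0.002  0.028]
```

```bash
python3 -m creep '[{"jaw":0.6,"dp":[-10,0,0],"turn":0},{"jaw":0.6,"dp":[-15,0,0],"turn":0},{"jaw":0.6,"dp":[-20,0,0],"turn":0},{"jaw":0.6,"dp":[-25,0,0],"turn":0},{"jaw":0.6,"dp":[-25,0,0],"turn":0},{"jaw":0.6,"dp":[-20,0,0],"turn":0},{"jaw":0.6,"dp":[0,0,0],"turn":0},{"jaw":0.6,"dp":[0,0,0],"turn":0}]'
python3 - <<'E'
from h import *
p=snapshot('wrist');s=snapshot('scene');save(p,'w7')
a=cv2.resize(p['image'],(480,360)); c=cv2.resize(s['image'][140:260,310:416],(318,360),interpolation=2)
cv2.imwrite('pics/m7.png',cv2.convertScaleAbs(np.hstack([a,c])[:,:,::-1],alpha=1.5,beta=10))
E
```

```text
time_s: 18.1
tool_pos: [0.5362, 0.2485, 0.308]
tcp_rot: [0.111, 0.688, -0.112, 0.708]
contact_force: [0.3, 0.9, -0.7]
gripper_width: 0.601
```

View pics/m7.png

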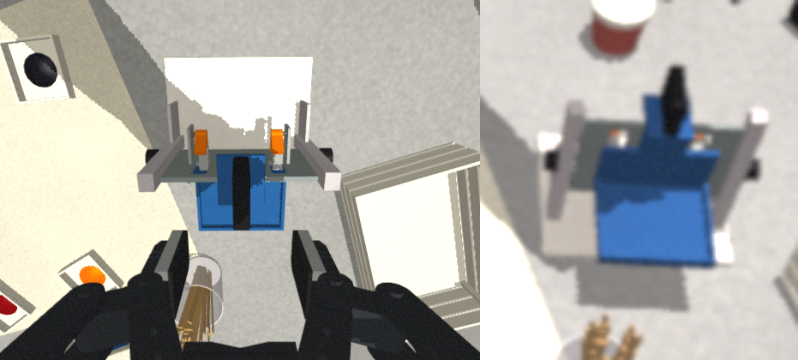

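```bash
python3 -c "
from workcell import *
print(job_done())"
```

```text
the job is handed in; nothing more can be done
None
```

The blue shelf is hooked on the slotted plate, pushed home and released. I handed the job in at about 18 s of the 67 s allowed. One contact along the way came close to the 30 N limit.

**What I did:** I grasped the shelf by its fin and measured both shelf and plate with the wrist camera; the plate stood about 4.5 mm lower than nominal. I put the tabs through the slots and pressed lightly against the plate to take out a 0.07 rad tilt. Then I lowered the shelf past the catches to a hard stop at about 74 mm. The downward push was about 14 N at the wrist, so roughly 18 N on the plate with the shelf's weight.

**Last checks:**
- **Catches:** the wrist picture at the stop shows both orange catches swung over the pins. The catch angles themselves cannot be read.
- **Release:** after letting go, the pictures show the shelf hanging straight against the plate. The gripper was clear, more than 100 mm above its release height, and the force reading was about 0.

**What went wrong or is uncertain:**
- **Post contact:** on the first carry the shelf apparently bumped a stand post. I read 28 N at the wrist and backed off at once. Force is only read at the end of each move, so I cannot rule out a brief peak above 30 N.
- **Bystanders:** I did not measure the bystanders again. None looked moved in the parts of the scene the last pictures show.

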